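Overhang the chopping board over the scraps tub

TASK

Push the thin wooden chopping board across the low steel stand until it overhangs the stand's far edge, above the long white tub, by 5 cm (give or take 1 cm), so that scraps can be swept off it into the tub. Finish with the board lying flat, its long side square with that edge and the overhang within the length of the tub. Only push it, never lift it off the stand, and leave the tub, mug, jar and bottle where they stand.

Things in the scene. Friction and masses are not known exactly. Their poses are not given: they have to be found in the camera images.
- board: Thin wooden chopping board, dark groove line near its rim, loose and flat on the stand. 150 mm along its x, 200 mm along its y, 10 mm thick, about 0.25 kg. Origin: centre of its underside, z up. Starts up to 17 degrees off square; its +x long side is the one to overhang, its -x long side is nearest the robot. Slides at 0.5 to 4 N; a straight push on its -x side at two points turns it square.
- stand: Low fixed steel stand: flat smooth top plate without a rim, on legs. 260 mm along its x, 360 mm along its y, top face 80 mm above the counter. Origin: on the counter, under the centre of the top. x points away from the robot to the tub, z up; turned up to 17 degrees. Its far edge lies at x = +130 mm and runs along y.
- stand_edge (a point): Middle of the stand's far edge, on the top face (stand frame x = 130 mm, y = 0, z = 80 mm). The board's overhang is how far its +x long side lies beyond this edge; 50 mm is wanted.
- tub: Long open white plastic tub, loose on the counter, its near wall 15 mm beyond the stand's far edge. 120 mm (its x) by 360 mm (its y, along the edge), 55 mm high: its rim is 25 mm below the stand's top. Origin: centre of its underside. Not to be moved.
- mug: White mug, loose on the counter beside one end of the stand, 76 mm across, 90 mm high, handle on its own +y side. Origin: centre of its underside. Bystander, not to be moved.
- jar: Glass jar with a lid, loose on the counter beside the other end of the stand from the mug, 72 mm across, 110 mm high. Origin: centre of its underside. Bystander, not to be moved.
- bottle: Closed plastic bottle, loose on the counter near the far right-hand (-y) corner of the stand, 60 mm across, 170 mm high. Origin: centre of its underside. Bystander, not to be moved.
Things that resemble listed ones, but are neither listed nor needed, are in the scene too. There is more than one size of the board; the one meant has the size given above.

How it is judged:
By the outcome, as a careful person would: the job done as asked, in the order asked, and still so for the second after the job is handed in, with the robot touching nothing.
It also fails if it takes over 32 s, if anything falls off the work surface, if the arm or the gripper's body presses on something with over 40 N, if the wrist force passes 120 N, or if a joint passes its speed limit or range.

ROBOT

A 7-joint arm with a two-finger parallel gripper is mounted at the origin on the work surface. World frame = base frame: x ahead of the robot, y to its left, z up, the work surface at z = 0. Lengths are in m, angles in rad, forces in N, time in s.
With the tool pointing down it reaches from about 0.425 to 0.8 m from the base axis. Payload 8.3 kg.
Tool frame: the origin (TCP) lies midway between the tips of the shut fingers; the grasp point (between the pads) lies bot.grip_point_offset behind it (bot.grip_point_offset is the distance from the TCP to the grasp point, in m); x points along the fingers, y is the direction in which the jaws open and shut, and the axes are right-handed (so a half turn about x gives the same grasp; the last joint's range is limited). The gripper opens to 85 mm and grips with 20 to 120 N. Pads are 22 mm wide; open, the fingers measure 114 mm over their backs; the gripper's body (76 mm by 85 mm) begins 54 mm behind the grasp point. The pads swing forward as they close: fully open they stand 13 mm farther back than shut.
Start: joints at [-1.227, 0.383, 0.016, 1.37, -0.006, 1.388, -0.046], TCP at [0.247, 0.574, 0.231] pointing down, gripper open.
Joint ranges: [-2.95, 2.95], [-0.25, 2.06], [-1.52, 1.56], [0.18, 2.33], [-1.44, 4.58], [0.02, 2.06], [-3.01, 3.01]. Speed limits (rad/s): [2.39, 2.39, 3.01, 3.01, 3.14, 3.14, 3.14].

INTERFACE

Orientations are given as a unit quaternion [w, x, y, z].
In Python, from workcell import bot gives the robot as it stands.
- The arm moves only by the tool drive_tool, never from a script. Its argument "plan" is a list of rows, each an object of numbers: "dx", "dy", "dz": the shift along the tool's x, y, z in cm; "wx", "wy", "wz": the turn, a rotation vector about the tool's x, y, z in rad; "claw": the gripper's target within -1 to 1 (shut at 1, half-way at 0, fully open at -1). In form: [{"dx": .., "dy": .., "dz": .., "wx": .., "wy": .., "wz": .., "claw": ..}, ...]. A call has exactly 10 rows; each row shifts and turns the commanded pose from where the row before left it, along the tool's axes as they then stand; what a row does not reach is not made up. A row lasts 1/12 s, in which the tool goes at most 41.7 mm and 7.16 degrees, less where a joint would pass 70% of its speed; a pose out of reach is approached as far as the arm can. A call is refused whole if a number of a shift passes 4.17 or a number of a turn 0.125, either way. A call with a gripper value outside its range is refused whole. The fingers move at their own pace and stop on an object; "squeeze" is the grip in N (left out, the last holds). Time passes only in rows, so rows that do not move let the fingers close, or fill a call up. It gives the time, the measured TCP pose, the force and the opening at its end, in the units of the state.
- bot.observe(): the state, without advancing time (a new reading comes with each control period).
- bot.grab_frame(name): name is "scene" or "side" or "wrist"; returns the picture (384x512x3 uint8, blue, green, red); there is no depth.
- bot.camera_params(name): a dict with "fx", "fy", "cx", "cy" (pixels), "dist_coeffs" ([k1, k2, p1, p2, k3] as OpenCV has them; the pictures are not rectified), "world_from_camera" (4x4, takes a point from camera to world coordinates). Camera axes: x right, y down, z forward; pixel columns grow to the right and rows downward; lengths in m; the calibration is good to about 2 mm. A picture is of the moment at which its call begins: read the wrist's pose just before it. camera_params takes no time and is no camera call; for the wrist camera it gives the pose at the moment of the call.
- bot.sign_off(): hands the job in, once; it reports no verdict.
The state is a dict: "clock": time; "qpos": joint angles; "joint_vel": joint speeds; "joint_efforts": joint torques, N m; "tcp_pos": TCP position; "ee_rot": TCP orientation; "force": force on the tool from outside, world axes, zero at the start; "torque": the same for the moment, N m; "gripper_width": finger opening in m.
Only numpy, scipy, OpenCV 4.12 (cv2) and the standard library are available. Lean on these libraries where they do the work, as an engineer would, in place of code of your own. Each camera call takes 0.05 s, during which the arm holds its last target. There are 200 camera calls.

## Working session

There is one attempt and no reset: what is moved stays moved. The work goes in short steps, Python scripts to look and compute and a tool call to move; the robot and the scene stay as the last step left them, time stands still between calls to the robot, and variables do not carry over. Pictures are saved under pics/ and viewed, about 8 in all and at most 12, crops included, and the job is handed in when it is done.

Besides the shell and the picture viewer there is one more tool, called as a command line: name --argument value ..., lists and objects as JSON in quotes. drive_tool: Moves the arm, as the interface text tells. Its arguments: {"type":"object","properties":{"plan":{"type":"array"},"squeeze":{"type":"number"}},"required":["plan"]}

```bash
mkdir -p pics; ls; python3 - <<'E'
from workcell import bot
import cv2,numpy as np
print(bot.observe(), bot.grip_point_offset)
for n in("scene","side"):
    cv2.imwrite(f"pics/{n}0.png",bot.grab_frame(n)); print(bot.camera_params(n))
a=cv2.imread("pics/scene0.png");b=cv2.imread("pics/side0.png")
E
```

```text
pics
{'clock': 0.0, 'qpos': array([-1.22688693,  0.3842479 ,  0.01639336,  1.37114338, -0.00630518,
        1.38820101, -0.04653309]), 'joint_vel': array([ 1.96714113e-03, -1.70911269e-04, -5.41367754e-04, -9.04870114e-04,
        5.68166016e-05,  1.66885278e-03,  5.04873967e-04]), 'joint_efforts': array([ 2.40854506e-04, -6.27592921e+01,  8.44263956e-01, -3.71815753e+01,
        1.65075890e-02,  1.43271103e-02,  1.76379427e-05]), 'tcp_pos': array([0.24707929, 0.57354545, 0.23027783]), 'ee_rot': array([ 0.69240371,  0.14215713,  0.69265615, -0.14351278]), 'force': array([-0.34984816, -1.41635502, -0.16804575]), 'torque': array([ 0.03216524, -0.02474623,  0.03554712]), 'gripper_width': 0.08542717190903716} 0.0187
{'fx': 449.98955190685047, 'fy': 449.98955190685047, 'cx': 251.8084014104705, 'cy': 184.23102707126785, 'dist_coeffs': array([-0.13303493,  0.        ,  0.        ,  0.        ,  0.        ]), 'world_from_camera': array([[-0.85823629,  0.31405952, -0.40595208,  1.07140431],
       [ 0.51299767,  0.49985777, -0.69783637,  0.9064577 ],
       [-0.01624385, -0.80716097, -0.59010788,  0.81723847],
       [ 0.        ,  0.        ,  0.        ,  1.        ]])}
{'fx': 482.1260238773562, 'fy': 482.1260238773562, 'cx': 258.6880988430198, 'cy': 193.06037061859632, 'dist_coeffs': array([0.06646053, 0.        , 0.        , 0.        , 0.        ]), 'world_from_camera': array([[ 0.8351216 , -0.33664642,  0.4350185 ,  0.02593109],
       [-0.55006369, -0.51305648,  0.65894081, -0.77419336],
       [ 0.001359  , -0.78958359, -0.61364152,  0.79876513],
       [ 0.        ,  0.        ,  0.        ,  1.        ]])}
```

View pics/scene0.png

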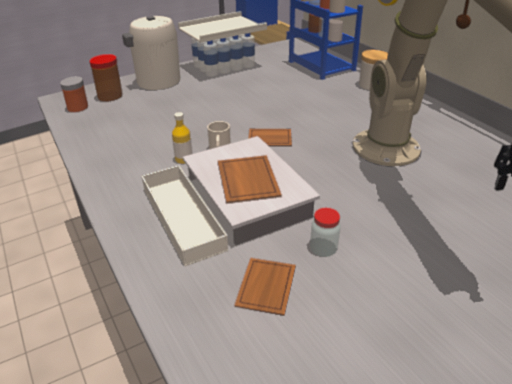

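View pics/side0.png

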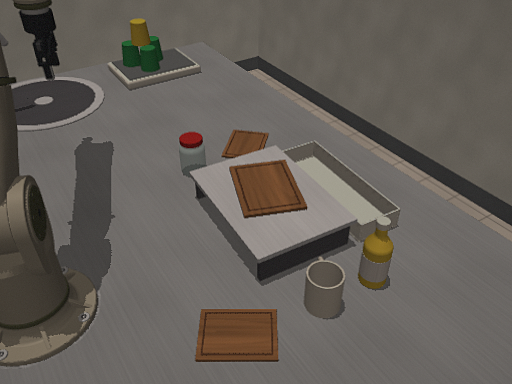

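Scene view: the stand's top is at about (248,185), with the board on it at (248,178). Two other boards lie on the counter at (270,136) and (267,285). The tub is at (183,212), jar (326,232), mug (219,136) and bottle (181,142). In the side view the board is at (268,187) and the other two are at (246,145) and (238,335). The board meant is the one on the stand, and I'll confirm that by its size and a crop.

```bash
cat > h.py <<'E'
from workcell import bot
import cv2,numpy as np
def ray(n,uv,z,P=None):
    P=P or bot.camera_params(n)
    K=np.array([[P['fx'],0,P['cx']],[0,P['fy'],P['cy']],[0,0,1]])
    p=cv2.undistortPoints(np.array(uv,float).reshape(-1,1,2),K,P['dist_coeffs'],None,None,None) if 0 else cv2.undistortPointsIter(np.array(uv,float).reshape(-1,1,2),K,P['dist_coeffs'],None,None,(3,100,1e-9))
    d=np.c_[p.reshape(-1,2),np.ones(len(p))]@P['world_from_camera'][:3,:3].T
    o=P['world_from_camera'][:3,3]
    return (o+d*((z-o[2])/d[:,2])[:,None])
def wood(im):
    h=cv2.cvtColor(im,cv2.COLOR_BGR2HSV)
    m=cv2.inRange(h,(2,90,40),(20,255,230))
    return cv2.morphologyEx(m,cv2.MORPH_CLOSE,np.ones((5,5)))
def comp(m,pt):
    n,l=cv2.connectedComponents(m); return (l==l[pt[1],pt[0]]).astype(np.uint8)*255
def quad(m):
    "4 corners by line fits to contour sides"
    c=max(cv2.findContours(m,cv2.RETR_EXTERNAL,cv2.CHAIN_APPROX_NONE)[0],key=cv2.contourArea)
    hull=cv2.convexHull(c)
    for e in np.arange(.01,.2,.005):
        q=cv2.approxPolyDP(hull,e*cv2.arcLength(hull,True),True)
        if len(q)<=4: break
    q=q.reshape(-1,2).astype(float); c=c.reshape(-1,2).astype(float); L=[]
    for i in range(4):
        a,b=q[i],q[(i+1)%4]; d=b-a; t=(c-a)@d/(d@d); r=np.abs(d[0]*(c-a)[:,1]-d[1]*(c-a)[:,0])/np.hypot(*d)
        s=c[(t>.12)&(t<.88)&(r<4)]
        vx,vy,x,y=cv2.fitLine(s.astype(np.float32),cv2.DIST_HUBER,0,.01,.01).ravel()
        L.append(np.cross([x,y,1],[x+vx,y+vy,1]))
    o=[]
    for i in range(4):
        p=np.cross(L[i-1],L[i]); o.append(p[:2]/p[2])
    return np.array(o)
E
python3 - <<'E'
from h import *
np.set_printoptions(precision=4,suppress=True)
out=[]
for n,pts in(("scene",[(248,178),(270,136),(267,285)]),("side",[(268,187),(246,145),(238,335)])):
    im=cv2.imread(f"pics/{n}0.png")
    m=wood(im)
    for i,p in enumerate(pts):
        b=comp(m,p); q=quad(b); w=ray(n,q,.09 if i==0 else .01)
        print(n,p,cv2.contourArea(q.astype(np.float32)),"sides",np.linalg.norm(w-np.roll(w,-1,0),axis=1)); 
        if i==0: print(q,w,w.mean(0))
    p=pts[0]
    # stand top: bright low-sat
    h=cv2.cvtColor(im,cv2.COLOR_BGR2HSV)
    print("hsv samples",[h[y,x] for x,y in ([(210,165),(280,185),(300,195),(265,230),(330,150),(350,260)] if n=="scene" else [(215,185),(320,210),(260,230),(300,255),(150,200),(400,300)])])
    x,y=p; c=im[y-85:y+85,x-100:x+100]; out.append(cv2.resize(c,None,fx=2,fy=2,interpolation=cv2.INTER_CUBIC))
cv2.imwrite("pics/crop.png",np.hstack(out))
E
```

```text
scene (248, 178) 2124.1693774270825 sides [0.1991 0.145  0.1973 0.1449]
[[265.7104 155.3109]
 [280.6705 194.9587]
 [226.4076 201.6317]
 [217.8155 160.9447]] [[ 0.4603 -0.0576  0.09  ]
 [ 0.5311  0.1285  0.09  ]
 [ 0.6666  0.0772  0.09  ]
 [ 0.5964 -0.1072  0.09  ]] [0.5636 0.0102 0.09  ]
scene (270, 136) 509.6080322265625 sides [0.0716 0.1424 0.1572 0.1128]
scene (267, 285) 2371.5332345988136 sides [0.1121 0.1524 0.1124 0.151 ]
hsv samples [array([  8,  18, 221], dtype=uint8), array([  8,  18, 221], dtype=uint8), array([  4,  17, 221], dtype=uint8), array([ 4, 24, 73], dtype=uint8), array([  9,  16, 160], dtype=uint8), array([  8,  18, 172], dtype=uint8)]
side (268, 187) 3038.8720713292714 sides [0.2038 0.1467 0.2019 0.1466]
[[284.2391 159.6625]
 [307.2437 207.9343]
 [244.7453 216.9235]
 [229.3699 166.9504]] [[ 0.6633  0.0695  0.09  ]
 [ 0.5912 -0.1211  0.09  ]
 [ 0.454  -0.069   0.09  ]
 [ 0.5255  0.1197  0.09  ]] [ 0.5585 -0.0002  0.09  ]
side (246, 145) 836.5204491505865 sides [0.1746 0.1132 0.0883 0.1429]
side (238, 335) 4031.9810517637525 sides [0.1144 0.1509 0.1183 0.1508]
hsv samples [array([ 14,  18, 152], dtype=uint8), array([ 13,  20, 154], dtype=uint8), array([ 13,  20, 152], dtype=uint8), array([150,  15,  33], dtype=uint8), array([ 15,  14, 113], dtype=uint8), array([ 15,  13, 114], dtype=uint8)]
```

View pics/crop.png

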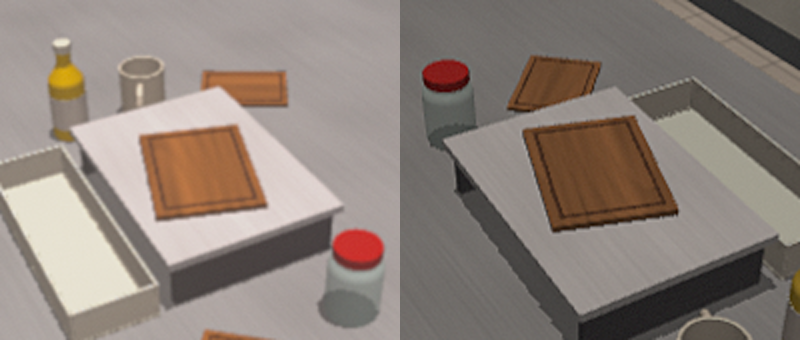

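Crop: the board on the stand is ~145–150 × 200 mm, which fits. The other two are ~113 × 151 mm, so they are decoys. Next I measure the top of the stand.

```bash
cat >> h.py <<'E'
def standq(n,im,pt):
    h=cv2.cvtColor(im,cv2.COLOR_BGR2HSV)
    m=cv2.inRange(h,(0,0,197 if n=="scene" else 136),(180,45,255))
    m=cv2.morphologyEx(m,cv2.MORPH_OPEN,np.ones((3,3)))
    c=comp(m,pt); hull=cv2.convexHull(cv2.findNonZero(c))
    mm=np.zeros_like(m); cv2.fillPoly(mm,[hull],255); return quad(mm)
E
python3 - <<'E'
from h import *
np.set_printoptions(precision=4,suppress=True)
W=[];B=[]
for n,p,bp in(("scene",(300,195),(248,178)),("side",(320,210),(268,187))):
    im=cv2.imread(f"pics/{n}0.png")
    q=standq(n,im,p); w=ray(n,q,.08)
    print(n,q.round(1).tolist(),"\n",w,np.linalg.norm(w-np.roll(w,-1,0),axis=1),w.mean(0))
    def order(w):
        c=w.mean(0); e=[(-1,-1),(1,-1),(1,1),(-1,1)]
        a=np.radians(-20); u=np.array([np.cos(a),np.sin(a)]);v=np.array([-u[1],u[0]])
        return np.array([w[np.argmax([( (x-c)[:2]@u)*i/.1+((x-c)[:2]@v)*j/.1 for x in w])] for i,j in e])
    W.append(order(w)); B.append(order(ray(n,quad(comp(wood(im),bp)),.09)))
for N,Q in(("stand",W),("board",B)):
    for w in Q+[sum(Q)/2]:
        d=(w[2]-w[1])+(w[3]-w[0]); e=(w[1]-w[0])+(w[2]-w[3])
        print(N,"c",w.mean(0),"yaw from y-side",np.degrees(np.arctan2(-d[0],d[1])),"x-side",np.degrees(np.arctan2(e[1],e[0])),"size",np.linalg.norm(e)/2,np.linalg.norm(d)/2)
E
```

```text
scene [[257.5, 135.9], [319.5, 194.7], [232.2, 224.9], [182.7, 156.1]] 
 [[ 0.4117 -0.1845  0.08  ]
 [ 0.4345  0.1725  0.08  ]
 [ 0.6931  0.1554  0.08  ]
 [ 0.6685 -0.2033  0.08  ]] [0.3578 0.2591 0.3595 0.2575] [ 0.5519 -0.015   0.08  ]
side [[188.7, 171.2], [293.4, 139.2], [393.4, 222.6], [257.2, 258.7]] 
 [[ 0.4352  0.1731  0.08  ]
 [ 0.7545  0.1514  0.08  ]
 [ 0.7285 -0.2582  0.08  ]
 [ 0.4113 -0.1852  0.08  ]] [0.3201 0.4104 0.3255 0.3591] [ 0.5824 -0.0297  0.08  ]
stand c [ 0.5519 -0.015   0.08  ] yaw from y-side -3.790124045837748 x-side -3.987021371515046 size 0.2583313560478381 0.3586215408103592
stand c [ 0.5824 -0.0297  0.08  ] yaw from y-side -3.722678643284829 x-side -8.466310376377324 size 0.32177404921860026 0.38475697624686084
stand c [ 0.5672 -0.0224  0.08  ] yaw from y-side -3.755215733781073 x-side -6.471725864815918 size 0.2898337869607473 0.3716891942284132
board c [0.5636 0.0102 0.09  ] yaw from y-side -20.834434094512975 x-side -20.37597268069041 size 0.1449115420942932 0.19819919594551821
board c [ 0.5585 -0.0002  0.09  ] yaw from y-side -20.738955625784605 x-side -20.404260227403388 size 0.1466627365864239 0.20281692657545106
board c [0.561 0.005 0.09 ] yaw from y-side -20.786145139169 x-side -20.390201401521054 size 0.14578713489856 0.2005079916699999
```

```bash
cat >> h.py <<'E'
from scipy.spatial.transform import Rotation as R
np.set_printoptions(precision=4,suppress=True)
YAW=np.radians(-3.85); U=np.array([np.cos(YAW),np.sin(YAW)]); V=np.array([-U[1],U[0]]); SC=np.array([.5523,-.015])
def s2w(x,y): return SC+x*U+y*V
def w2s(p): d=np.asarray(p)[:2]-SC; return np.array([d@U,d@V])
def target(sx,sy,z,report=True):
    "total turn (tool rotvec) then shift in final tool axes, cm"
    o=bot.observe(); T=R.from_quat(np.roll(o['ee_rot'],-1))
    A=T.as_matrix()
    yv=np.r_[V,0]; yv*=np.sign(A[:,1]@yv)
    G=R.from_matrix(np.c_[[0,0,-1],yv,np.cross([0,0,-1],yv)])
    d=np.r_[s2w(sx,sy),z]-o['tcp_pos']
    print("t",o['clock'],"tcp",o['tcp_pos'],"stand",w2s(o['tcp_pos']),"F",o['force'],"q",o['qpos'])
    print("axes y,z",A[:,1],A[:,2]," turn",(T.inv()*G).as_rotvec()," shift in current axes cm",A.T@d*100," in goal axes",G.as_matrix().T@d*100)
E
python3 - <<'E'
from h import *
for n,uv,z,im in(("jar",(327,217),.11,"scene"),("mug",(219,128),.09,"scene"),("bottle",(180,117),.17,"scene")):
    print(n,w2s(ray(im,[uv],z)[0]))
q=[(145,178),(166,168),(224,240),(190,256)]
print("tub rim",[w2s(x).round(3).tolist() for x in ray("scene",q,.055)])
target(-.122,.018,.20)
E
```

```text
jar [-0.0725  0.2932]
mug [-0.0331 -0.2711]
bottle [ 0.0989 -0.2603]
tub rim [[0.258, -0.159], [0.186, -0.179], [0.159, 0.195], [0.254, 0.207]]
t 0.1 tcp [0.2471 0.5736 0.2304] stand [-0.3441  0.5668] F [-0.2593  0.1582  0.0575] q [-1.2269  0.3842  0.0164  1.3711 -0.0063  1.3882 -0.0465]
axes y,z [ 0.3956  0.9184 -0.0018] [ 0.9184 -0.3956  0.    ]  turn [-0.3396 -0.0003  0.0018]  shift in current axes cm [  3.1165 -44.3412  39.2154]  in goal axes [  3.0369 -54.876   22.2059]
```

drive_tool --plan '[{"wx": -0.085, "claw": -1}, {"wx": -0.085, "claw": -1}, {"wx": -0.085, "claw": -1}, {"wx": -0.085, "claw": -1}, {"dy": -3.6, "dz": 1.45, "claw": -1}, {"dy": -3.6, "dz": 1.45, "claw": -1}, {"dy": -3.6, "dz": 1.45, "claw": -1}, {"dy": -3.6, "dz": 1.45, "claw": -1}, {"dy": -3.6, "dz": 1.45, "claw": -1}, {"dy": -3.6, "dz": 1.45, "claw": -1}]'

```text
invalid input
```

drive_tool --plan '[{"dy": -3.6, "dz": 1.45, "claw": -1}, {"dy": -3.6, "dz": 1.45, "claw": -1}, {"dy": -3.6, "dz": 1.45, "claw": -1}, {"dy": -3.6, "dz": 1.45, "claw": -1}, {"dy": -3.6, "dz": 1.45, "claw": -1}, {"dy": -3.6, "dz": 1.45, "claw": -1}, {"dy": -3.6, "dz": 1.45, "claw": -1}, {"dy": -3.6, "dz": 1.45, "claw": -1}, {"dx": 1, "claw": -1}, {"claw": -1}]'

```text
invalid input
```

```bash
python3 -c "
from h import *
target(-.122,.018,.11)"
```

```text
t 0.1 tcp [0.2471 0.5736 0.2304] stand [-0.3441  0.5668] F [-0.2593  0.1582  0.0575] q [-1.2269  0.3842  0.0164  1.3711 -0.0063  1.3882 -0.0465]
axes y,z [ 0.3956  0.9184 -0.0018] [ 0.9184 -0.3956  0.    ]  turn [-0.3396 -0.0003  0.0018]  shift in current axes cm [ 12.1164 -44.3251  39.2154]  in goal axes [ 12.0369 -54.876   22.2059]
```

All keys are needed in every row.

drive_tool --plan '[{"dx": 0, "dy": 0, "dz": 0, "wx": -0.085, "wy": 0, "wz": 0, "claw": -1}, {"dx": 0, "dy": 0, "dz": 0, "wx": -0.085, "wy": 0, "wz": 0, "claw": -1}, {"dx": 0, "dy": 0, "dz": 0, "wx": -0.085, "wy": 0, "wz": 0, "claw": -1}, {"dx": 0, "dy": 0, "dz": 0, "wx": -0.085, "wy": 0, "wz": 0, "claw": -1}, {"dx": 0, "dy": -3.6, "dz": 1.45, "wx": 0, "wy": 0, "wz": 0, "claw": -1}, {"dx": 0, "dy": -3.6, "dz": 1.45, "wx": 0, "wy": 0, "wz": 0, "claw": -1}, {"dx": 0, "dy": -3.6, "dz": 1.45, "wx": 0, "wy": 0, "wz": 0, "claw": -1}, {"dx": 0, "dy": -3.6, "dz": 1.45, "wx": 0, "wy": 0, "wz": 0, "claw": -1}, {"dx": 0, "dy": -3.6, "dz": 1.45, "wx": 0, "wy": 0, "wz": 0, "claw": -1}, {"dx": 0, "dy": -3.6, "dz": 1.45, "wx": 0, "wy": 0, "wz": 0, "claw": -1}]'

```text
clock: 0.93
tcp_pos: [0.3198, 0.3506, 0.2309]
ee_rot: [0.707, 0.023, 0.707, -0.024]
force: [0.9, -0.6, -0.1]
gripper_width: 0.0856
```

drive_tool --plan '[{"dx": 0, "dy": -3.6, "dz": 1.45, "wx": 0, "wy": 0, "wz": 0, "claw": -1}, {"dx": 0, "dy": -3.6, "dz": 1.45, "wx": 0, "wy": 0, "wz": 0, "claw": -1}, {"dx": 0, "dy": -3.6, "dz": 1.45, "wx": 0, "wy": 0, "wz": 0, "claw": -1}, {"dx": 0, "dy": -3.6, "dz": 1.45, "wx": 0, "wy": 0, "wz": 0, "claw": -1}, {"dx": 0, "dy": -3.6, "dz": 1.45, "wx": 0, "wy": 0, "wz": 0, "claw": -1}, {"dx": 0, "dy": -3.6, "dz": 1.45, "wx": 0, "wy": 0, "wz": 0, "claw": -1}, {"dx": 0, "dy": -3.6, "dz": 1.45, "wx": 0, "wy": 0, "wz": 0, "claw": -1}, {"dx": 2, "dy": -3.6, "dz": 1.45, "wx": 0, "wy": 0, "wz": 0, "claw": -1}, {"dx": 2, "dy": 0, "dz": 0, "wx": 0, "wy": 0, "wz": 0, "claw": -1}, {"dx": 0, "dy": 0, "dz": 0, "wx": 0, "wy": 0, "wz": 0, "claw": -1}]'

```text
clock: 1.77
tcp_pos: [0.4139, 0.0566, 0.1891]
ee_rot: [0.705, 0.025, 0.708, -0.026]
force: [-0.7, 0.8, -1.2]
gripper_width: 0.0855
```

```bash
python3 -c "
from h import *
target(-.122,.018,.11)"
```

```text
t 1.7667 tcp [0.4139 0.0566 0.1891] stand [-0.1429  0.0622] F [-0.6944  0.7909 -1.2231] q [-0.6404 -0.0544  0.4164  1.9701  0.0238  1.2264  1.2664]
axes y,z [ 0.0716  0.9974 -0.0019] [ 0.9974 -0.0716 -0.0048]  turn [-0.0045 -0.0048  0.0019]  shift in current axes cm [ 7.9113 -4.3929  2.1441]  in goal axes [ 7.913  -4.4173  2.0867]
```

drive_tool --plan '[{"dx": 0, "dy": -2.2, "dz": 1.0, "wx": -0.004, "wy": -0.005, "wz": 0.002, "claw": -1}, {"dx": 0, "dy": -2.2, "dz": 1.1, "wx": 0, "wy": 0, "wz": 0, "claw": -1}, {"dx": 2, "dy": 0, "dz": 0, "wx": 0, "wy": 0, "wz": 0, "claw": -1}, {"dx": 2, "dy": 0, "dz": 0, "wx": 0, "wy": 0, "wz": 0, "claw": -1}, {"dx": 2, "dy": 0, "dz": 0, "wx": 0, "wy": 0, "wz": 0, "claw": -1}, {"dx": 1.9, "dy": 0, "dz": 0, "wx": 0, "wy": 0, "wz": 0, "claw": -1}, {"dx": 0, "dy": 0, "dz": 0, "wx": 0, "wy": 0, "wz": 0, "claw": -1}, {"dx": 0, "dy": 0, "dz": 0, "wx": 0, "wy": 0, "wz": 0, "claw": -1}, {"dx": 0, "dy": 0, "dz": 0, "wx": 0, "wy": 0, "wz": 0, "claw": -1}, {"dx": 0, "dy": 0, "dz": 0, "wx": 0, "wy": 0, "wz": 0, "claw": -1}]'

```text
clock: 2.6
tcp_pos: [0.4351, 0.0147, 0.1147]
ee_rot: [0.709, 0.023, 0.704, -0.021]
force: [0.9, 0.0, 0.5]
gripper_width: 0.0853
```

```bash
python3 -c "
from h import *
target(-.122,.018,.071)
a=bot.grab_frame('side')[100:260,170:370];b=bot.grab_frame('wrist')
cv2.imwrite('pics/near.png',np.hstack([cv2.resize(a,(400,320)),cv2.resize(b,(400,300)) if 0 else cv2.resize(b,(400,320))]))"
```

```text
t 2.6 tcp [0.4351 0.0147 0.1147] stand [-0.1189  0.0217] F [0.912  0.0407 0.5417] q [-0.5767  0.0637  0.4923  2.0441 -0.0369  1.0344  1.4422]
axes y,z [0.062  0.9981 0.0027] [ 0.998 -0.062  0.007]  turn [ 0.0051  0.0069 -0.0027]  shift in current axes cm [ 4.3656 -0.3825 -0.3394]  in goal axes [ 4.3689 -0.3721 -0.3071]
```

View pics/near.png

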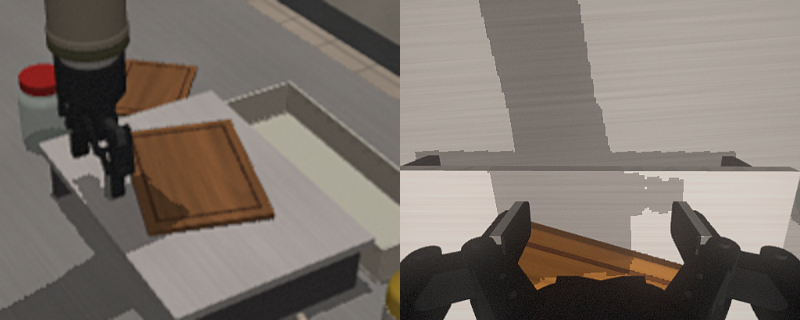

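Left (side view): the fingers are just on the robot side of the board's near edge, over bare stand. Right (wrist view): board edge at about (600,240), between the fingertips at (515,215) and (690,215). Nothing is touching, so I go down.

drive_tool --plan '[{"dx": 1, "dy": -0.2, "dz": -0.3, "wx": 0, "wy": 0.003, "wz": 0, "claw": -1}, {"dx": 1, "dy": -0.2, "dz": 0, "wx": 0, "wy": 0, "wz": 0, "claw": -1}, {"dx": 0.5, "dy": 0, "dz": 0, "wx": 0, "wy": 0, "wz": 0, "claw": -1}, {"dx": 0.5, "dy": 0, "dz": 0, "wx": 0, "wy": 0, "wz": 0, "claw": -1}, {"dx": 0.4, "dy": 0, "dz": 0, "wx": 0, "wy": 0, "wz": 0, "claw": -1}, {"dx": 0, "dy": 0, "dz": 0, "wx": 0, "wy": 0, "wz": 0, "claw": -1}, {"dx": 0, "dy": 0, "dz": 0, "wx": 0, "wy": 0, "wz": 0, "claw": -1}, {"dx": 0, "dy": 0, "dz": 0, "wx": 0, "wy": 0, "wz": 0, "claw": -1}, {"dx": 0, "dy": 0, "dz": 0, "wx": 0, "wy": 0, "wz": 0, "claw": -1}, {"dx": 0, "dy": 0, "dz": 0, "wx": 0, "wy": 0, "wz": 0, "claw": -1}]'

```text
clock: 3.53
tcp_pos: [0.4312, 0.0104, 0.0795]
ee_rot: [0.708, 0.023, 0.706, -0.021]
force: [-0.1, -0.3, -0.1]
gripper_width: 0.0855
```

```bash
python3 -c "
from h import *
target(-.122,.018,.071)"
```

```text
t 3.5333 tcp [0.4312 0.0104 0.0795] stand [-0.1225  0.0172] F [-0.1318 -0.2656 -0.1171] q [-0.5625  0.1128  0.4969  2.0883 -0.0681  0.9524  1.4792]
axes y,z [0.0627 0.998  0.0021] [ 0.998  -0.0627  0.0024]  turn [ 0.0045  0.0024 -0.0022]  shift in current axes cm [0.8457 0.0733 0.0501]  in goal axes [0.8454 0.0753 0.0519]
```

drive_tool --plan '[{"dx": 0.2, "dy": 0, "dz": 0, "wx": 0.004, "wy": 0, "wz": -0.002, "claw": -1}, {"dx": 0.2, "dy": 0, "dz": 0, "wx": 0, "wy": 0, "wz": 0, "claw": -1}, {"dx": 0.2, "dy": 0, "dz": 0, "wx": 0, "wy": 0, "wz": 0, "claw": -1}, {"dx": 0.1, "dy": 0, "dz": 0, "wx": 0, "wy": 0, "wz": 0, "claw": -1}, {"dx": 0.1, "dy": 0, "dz": 0, "wx": 0, "wy": 0, "wz": 0, "claw": -1}, {"dx": 0, "dy": 0, "dz": 0, "wx": 0, "wy": 0, "wz": 0, "claw": -1}, {"dx": 0, "dy": 0, "dz": 0, "wx": 0, "wy": 0, "wz": 0, "claw": -1}, {"dx": 0, "dy": 0, "dz": 0, "wx": 0, "wy": 0, "wz": 0, "claw": -1}, {"dx": 0, "dy": 0, "dz": 0, "wx": 0, "wy": 0, "wz": 0, "claw": -1}, {"dx": 0, "dy": 0, "dz": 0, "wx": 0, "wy": 0, "wz": 0, "claw": -1}]'

```text
clock: 4.37
tcp_pos: [0.431, 0.0104, 0.0713]
ee_rot: [0.707, 0.024, 0.706, -0.024]
force: [-1.1, 0.5, 0.1]
gripper_width: 0.0854
```

```bash
python3 -c "
from h import *
target(-.09,.018,.071)
a=bot.grab_frame('side')[120:240,180:320];b=bot.grab_frame('scene')[120:240,190:330]
cv2.imwrite('pics/near2.png',cv2.resize(np.hstack([a,b]),(784,336),interpolation=cv2.INTER_CUBIC))"
```

```text
t 4.3667 tcp [0.431  0.0104 0.0713] stand [-0.1227  0.0172] F [-1.0843  0.5197  0.0752] q [-0.5612  0.1268  0.4963  2.0964 -0.0747  0.9329  1.4802]
axes y,z [0.0667 0.9978 0.    ] [ 0.9978 -0.0667  0.002 ]  turn [ 0.0004  0.002  -0.    ]  shift in current axes cm [0.0332 0.0787 3.2694]  in goal axes [0.0266 0.0801 3.2694]
```

View pics/near2.png

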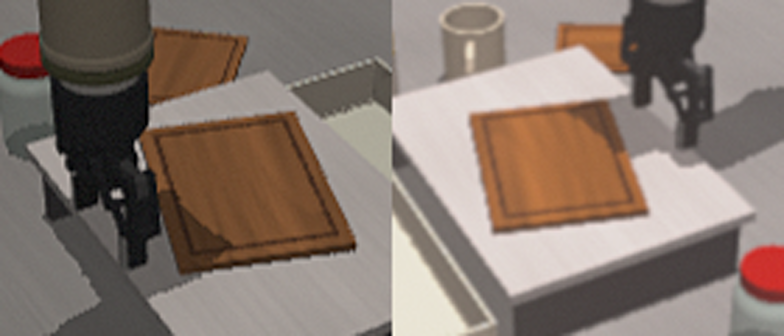

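Both views show the fingertips down near the plate at crop (137,262) and (685,145), just short of the board. No contact force shows yet. I push 5 cm first and check.

drive_tool --plan '[{"dx": 0, "dy": 0, "dz": 0.7, "wx": 0, "wy": 0.002, "wz": 0, "claw": -1}, {"dx": 0, "dy": 0, "dz": 0.7, "wx": 0, "wy": 0, "wz": 0, "claw": -1}, {"dx": 0, "dy": 0, "dz": 0.6, "wx": 0, "wy": 0, "wz": 0, "claw": -1}, {"dx": 0, "dy": 0, "dz": 0.6, "wx": 0, "wy": 0, "wz": 0, "claw": -1}, {"dx": 0, "dy": 0, "dz": 0.6, "wx": 0, "wy": 0, "wz": 0, "claw": -1}, {"dx": 0, "dy": 0, "dz": 0.6, "wx": 0, "wy": 0, "wz": 0, "claw": -1}, {"dx": 0, "dy": 0, "dz": 0.6, "wx": 0, "wy": 0, "wz": 0, "claw": -1}, {"dx": 0, "dy": 0, "dz": 0.4, "wx": 0, "wy": 0, "wz": 0, "claw": -1}, {"dx": 0, "dy": 0, "dz": 0.2, "wx": 0, "wy": 0, "wz": 0, "claw": -1}, {"dx": 0, "dy": 0, "dz": 0, "wx": 0, "wy": 0, "wz": 0, "claw": -1}]'

```text
clock: 5.3
tcp_pos: [0.4814, 0.007, 0.0712]
ee_rot: [0.707, 0.024, 0.707, -0.024]
force: [0.5, -0.9, -0.0]
gripper_width: 0.0855
```

```bash
cat >> h.py <<'E'
def board(tag):
    "board pose in the stand frame from both views"
    Q=[]
    for n in("scene","side"):
        im=bot.grab_frame(n); cv2.imwrite(f"pics/{tag}_{n}.png",im)
        nb,l,st,ct=cv2.connectedComponentsWithStats(wood(im))
        best=None
        for i in range(1,nb):
            if st[i,4]<1000: continue
            w=ray(n,[ct[i]],.09)[0]; s=w2s(w)
            if -.1<s[0]<.16 and abs(s[1])<.12 and (best is None or st[i,4]>best[1]): best=(i,st[i,4])
        q=quad((l==best[0]).astype(np.uint8)*255)
        w=np.array([w2s(x) for x in ray(n,q,.09)]); c=w.mean(0)
        o=np.array([w[np.argmax((w-c)@np.array(e))] for e in((-1,-.75),(1,-.75),(1,.75),(-1,.75))])
        Q.append(o)
    for n,w in(("scene",Q[0]),("side",Q[1]),("mean",(Q[0]+Q[1])/2)):
        d=(w[2]-w[1]+w[3]-w[0])/2; f=w[2]-w[1]
        print(n,"centre mm",w.mean(0)*1e3,"+x side mid",(w[1]+w[2])[0]*500,"yaw",np.degrees(np.arctan2(-d[0],d[1])),"+x side yaw",np.degrees(np.arctan2(-f[0],f[1])),"size",np.linalg.norm(d)*1e3,np.linalg.norm((w[1]-w[0]+w[2]-w[3])/2)*1e3)
E
python3 -c "
from h import *
target(-.02,.018,.071)
board('a')"
```

```text
t 5.3 tcp [0.4814 0.007  0.0712] stand [-0.0722  0.0172] F [ 0.456  -0.9221 -0.0172] q [-0.5203  0.2424  0.4988  1.974  -0.1405  0.9582  1.5513]
axes y,z [ 0.0668  0.9978 -0.0002] [ 0.9978 -0.0668  0.0003]  turn [0.0004 0.0003 0.0002]  shift in current axes cm [0.0183 0.0799 5.2178]  in goal axes [0.0167 0.0819 5.2178]
scene centre mm [30.5357 34.3562] +x side mid 101.30363139868379 yaw -11.80999863073087 +x side yaw -11.943001848645379 size 197.18664329330466 145.22770386062174
side centre mm [36.2176 20.9264] +x side mid 98.60192706702814 yaw -19.122684621113134 +x side yaw -11.595458929480879 size 204.31007032038036 127.4030794374233
mean centre mm [33.3767 27.6413] +x side mid 99.95277923285596 yaw -15.531301298445502 +x side yaw -11.76830263235916 size 200.33986219010663 136.30699241032
```

The board is turning square as it slides (yaw −16.8° to −11.8°). I keep pushing.

drive_tool --plan '[{"dx": 0, "dy": 0, "dz": 0.6, "wx": 0, "wy": 0, "wz": 0, "claw": -1}, {"dx": 0, "dy": 0, "dz": 0.7, "wx": 0, "wy": 0, "wz": 0, "claw": -1}, {"dx": 0, "dy": 0, "dz": 0.7, "wx": 0, "wy": 0, "wz": 0, "claw": -1}, {"dx": 0, "dy": 0, "dz": 0.7, "wx": 0, "wy": 0, "wz": 0, "claw": -1}, {"dx": 0, "dy": 0, "dz": 0.7, "wx": 0, "wy": 0, "wz": 0, "claw": -1}, {"dx": 0, "dy": 0, "dz": 0.7, "wx": 0, "wy": 0, "wz": 0, "claw": -1}, {"dx": 0, "dy": 0, "dz": 0.6, "wx": 0, "wy": 0, "wz": 0, "claw": -1}, {"dx": 0, "dy": 0, "dz": 0.4, "wx": 0, "wy": 0, "wz": 0, "claw": -1}, {"dx": 0, "dy": 0, "dz": 0.2, "wx": 0, "wy": 0, "wz": 0, "claw": -1}, {"dx": 0, "dy": 0, "dz": 0, "wx": 0, "wy": 0, "wz": 0, "claw": -1}]'

```text
clock: 6.23
tcp_pos: [0.5343, 0.0036, 0.0712]
ee_rot: [0.707, 0.024, 0.707, -0.024]
force: [-0.7, 0.2, -0.6]
gripper_width: 0.0855
```

```bash
python3 -c "
from h import *
target(0.015,.018,.071)
board('b')"
```

```text
t 6.2333 tcp [0.5343 0.0036 0.0712] stand [-0.0192  0.0173] F [-0.709   0.1899 -0.6124] q [-0.4729  0.3543  0.4915  1.8393 -0.1962  0.9956  1.6042]
axes y,z [ 0.0666  0.9978 -0.0001] [ 0.9978 -0.0666  0.0003]  turn [0.0006 0.0003 0.0001]  shift in current axes cm [0.0181 0.0658 3.4202]  in goal axes [0.017  0.0678 3.4202]
scene centre mm [69.3244 51.1496] +x side mid 143.06148742223272 yaw -0.006265863562836315 +x side yaw -0.08191826163128306 size 197.14318171012926 147.50168315459496
side centre mm [88.3151 40.0052] +x side mid 139.6791926047144 yaw -15.7311665571036 +x side yaw -0.5955182314004098 size 209.85719397849732 102.80581168327849
mean centre mm [78.8197 45.5774] +x side mid 141.37034001347354 yaw -8.115877884585572 +x side yaw -0.34167191272373143 size 201.5890247534691 125.10248607994134
```

Now square, with the +x side about 10 mm past the edge. I push 3.7 cm more.

drive_tool --plan '[{"dx": 0, "dy": 0, "dz": 0.5, "wx": 0, "wy": 0, "wz": 0, "claw": -1}, {"dx": 0, "dy": 0, "dz": 0.6, "wx": 0, "wy": 0, "wz": 0, "claw": -1}, {"dx": 0, "dy": 0, "dz": 0.6, "wx": 0, "wy": 0, "wz": 0, "claw": -1}, {"dx": 0, "dy": 0, "dz": 0.6, "wx": 0, "wy": 0, "wz": 0, "claw": -1}, {"dx": 0, "dy": 0, "dz": 0.5, "wx": 0, "wy": 0, "wz": 0, "claw": -1}, {"dx": 0, "dy": 0, "dz": 0.4, "wx": 0, "wy": 0, "wz": 0, "claw": -1}, {"dx": 0, "dy": 0, "dz": 0.3, "wx": 0, "wy": 0, "wz": 0, "claw": -1}, {"dx": 0, "dy": 0, "dz": 0.2, "wx": 0, "wy": 0, "wz": 0, "claw": -1}, {"dx": 0, "dy": 0, "dz": 0, "wx": 0, "wy": 0, "wz": 0, "claw": -1}, {"dx": 0, "dy": 0, "dz": 0, "wx": 0, "wy": 0, "wz": 0, "claw": -1}]'

```text
clock: 7.17
tcp_pos: [0.571, 0.0009, 0.0712]
ee_rot: [0.707, 0.024, 0.706, -0.024]
force: [0.1, -0.4, -0.7]
gripper_width: 0.0853
```

```bash
python3 -c "
from h import *
target(0.015,.018,.071)
board('c')"
```

```text
t 7.1667 tcp [0.571  0.0009 0.0712] stand [0.0176 0.0171] F [ 0.1279 -0.4221 -0.7488] q [-0.4393  0.4287  0.4842  1.7407 -0.2278  1.0274  1.6298]
axes y,z [ 0.067   0.9978 -0.0001] [ 0.9978 -0.067   0.0006]  turn [0.0002 0.0006 0.0001]  shift in current axes cm [ 0.0219  0.0863 -0.2622]  in goal axes [ 0.0221  0.0862 -0.2622]
scene centre mm [105.9139  50.8788] +x side mid 179.29617548971805 yaw 0.07149450177416852 +x side yaw -0.33290597291822815 size 198.57381456524084 146.79609820483083
side centre mm [125.5353  39.7016] +x side mid 176.32638023610906 yaw -17.194799929551348 +x side yaw -0.6448621813435403 size 210.60457991831575 101.9605041187621
mean centre mm [115.7246  45.2902] +x side mid 177.81127786291356 yaw -8.817423546521852 +x side yaw -0.48936920813937856 size 202.2731567373194 124.2064127522237
```

Overhang is about 46–49 mm. I nudge 2 mm more, then back off and lift clear.

drive_tool --plan '[{"dx": 0, "dy": 0, "dz": 0.1, "wx": 0, "wy": 0, "wz": 0, "claw": -1}, {"dx": 0, "dy": 0, "dz": 0.1, "wx": 0, "wy": 0, "wz": 0, "claw": -1}, {"dx": 0, "dy": 0, "dz": 0, "wx": 0, "wy": 0, "wz": 0, "claw": -1}, {"dx": 0, "dy": 0, "dz": 0, "wx": 0, "wy": 0, "wz": 0, "claw": -1}, {"dx": 0, "dy": 0, "dz": -0.5, "wx": 0, "wy": 0, "wz": 0, "claw": -1}, {"dx": 0, "dy": 0, "dz": -1.5, "wx": 0, "wy": 0, "wz": 0, "claw": -1}, {"dx": 0, "dy": 0, "dz": -2.5, "wx": 0, "wy": 0, "wz": 0, "claw": -1}, {"dx": 0, "dy": 0, "dz": -2, "wx": 0, "wy": 0, "wz": 0, "claw": -1}, {"dx": -2, "dy": 0, "dz": -1, "wx": 0, "wy": 0, "wz": 0, "claw": -1}, {"dx": -2, "dy": 0, "dz": 0, "wx": 0, "wy": 0, "wz": 0, "claw": -1}]'

```text
clock: 8.1
tcp_pos: [0.4945, 0.0059, 0.1104]
ee_rot: [0.705, 0.024, 0.708, -0.024]
force: [-0.5, 0.3, 0.0]
gripper_width: 0.0854
```

drive_tool --plan '[{"dx": -3, "dy": 0, "dz": 0, "wx": 0, "wy": 0, "wz": 0, "claw": -1}, {"dx": -3, "dy": 0, "dz": 0, "wx": 0, "wy": 0, "wz": 0, "claw": -1}, {"dx": -3, "dy": 0, "dz": 0, "wx": 0, "wy": 0, "wz": 0, "claw": -1}, {"dx": -3, "dy": 3, "dz": -1, "wx": 0, "wy": 0, "wz": 0, "claw": -1}, {"dx": 0, "dy": 3, "dz": -1, "wx": 0, "wy": 0, "wz": 0, "claw": -1}, {"dx": 0, "dy": 3, "dz": -1, "wx": 0, "wy": 0, "wz": 0, "claw": -1}, {"dx": 0, "dy": 3, "dz": 0, "wx": 0, "wy": 0, "wz": 0, "claw": -1}, {"dx": 0, "dy": 3, "dz": 0, "wx": 0, "wy": 0, "wz": 0, "claw": -1}, {"dx": 0, "dy": 3, "dz": 0, "wx": 0, "wy": 0, "wz": 0, "claw": -1}, {"dx": 0, "dy": 0, "dz": 0, "wx": 0, "wy": 0, "wz": 0, "claw": -1}]'

```text
clock: 8.93
tcp_pos: [0.479, 0.1933, 0.2294]
ee_rot: [0.707, 0.021, 0.707, -0.02]
force: [-0.5, -0.1, 0.2]
gripper_width: 0.0856
```

```bash
python3 -c "
from h import *
target(0.015,.018,.071)
board('d')
a=[cv2.imread(f'pics/d_{n}.png')[70:330,100:430] for n in('scene','side')]
cv2.imwrite('pics/d.png',cv2.resize(np.hstack(a),(792,312)))"
```

```text
t 8.9333 tcp [0.479  0.1933 0.2294] stand [-0.0871  0.2029] F [-0.5201 -0.0905  0.2128] q [-0.7691  0.1482  0.3657  1.6831 -0.0568  1.3196  1.1198]
axes y,z [0.058  0.9983 0.0023] [ 0.9983 -0.058  -0.0003]  turn [ 0.0092 -0.0003 -0.0023]  shift in current axes cm [ 15.7984 -18.624   10.0474]  in goal axes [ 15.8438 -18.4948  10.2132]
scene centre mm [107.1624  50.4618] +x side mid 180.2771799245385 yaw -0.006187773317647558 +x side yaw -0.46875656657537945 size 199.73168006629595 146.23076479142378
side centre mm [102.0829  40.0908] +x side mid 177.56298115968622 yaw -0.32784543931112964 +x side yaw -0.6594009972279202 size 201.86958622483436 150.98371944699983
mean centre mm [104.6226  45.2763] +x side mid 178.92008054211237 yaw -0.16787277357387637 +x side yaw -0.5640378649521621 size 200.79984209354177 148.60376335850614
```

View pics/d.png

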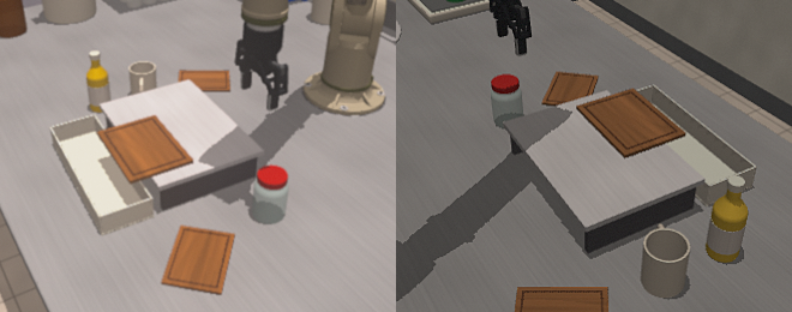

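The board lies flat and square: scene crop (145,148), side crop (632,122). It overhangs the tub by 48–50 mm, and the gripper is clear. I check the bystanders against the first pictures, then hand in.

```bash
python3 -c "
from h import *
# patches of tub end, jar, mug, bottle: shift by phase correlation
for n,P in(('scene',{'jar':(326,230),'mug':(219,133),'bottle':(181,140),'tub':(205,240),'tub2':(155,185)}),('side',{'jar':(191,150),'mug':(324,288),'bottle':(376,260),'tub':(385,215)})):
    a=cv2.imread(f'pics/{n}0.png',0);b=cv2.imread(f'pics/d_{n}.png',0)
    for k,(x,y) in P.items():
        t=a[y-16:y+16,x-16:x+16];r=cv2.matchTemplate(b[y-26:y+26,x-26:x+26],t,cv2.TM_CCOEFF_NORMED);_,s,_,l=cv2.minMaxLoc(r)
        print(n,k,'shift px',l[0]-10,l[1]-10,'score',round(s,3))
print(bot.sign_off())"
```

```text
scene jar shift px 0 0 score 0.975
scene mug shift px 0 0 score 0.999
scene bottle shift px 0 0 score 0.998
scene tub shift px -10 4 score 0.921
scene tub2 shift px 0 0 score 0.999
side jar shift px 0 0 score 0.995
side mug shift px 0 0 score 0.996
side bottle shift px 0 0 score 0.995
side tub shift px 0 0 score 0.999
the job is handed in; nothing more can be done
None
```

I pushed the board across the stand with the open fingers on its −x side, and the job is handed in. The arm then backed off and lifted clear, at about 9 s of the 32 s allowed.

- **Overhang:** 50.3 mm in the scene view and 47.6 mm in the side view, about 49 mm on average.
- **Squareness:** the board's yaw to the edge is about −0.2°, and the +x side alone reads about −0.6°.
- **Position:** the board lies flat. Its centre is about 45 mm to the +y side of the stand's middle, so the overhang is well within the tub's length.
- **Bystanders:** the mug, jar and bottle show no pixel shift in either view.
- **Tub:** two of three patches show no shift. The third, at the scene-view (205,240) end, gave a mismatch of (−10, 4) px. I think that is a false match because the board now covers part of that patch, but I didn't check it again before handing in.

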